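# Unguard the stud and set the angle gauge on it

### The job

In the gem-grading lab, lift the blue guard collar off the sprung brass stud and put it fully home in its own blue storage well. Then stand the angle gauge level on the bare stud so that it presses the stud part-way down (clearly down, but not to its stop), and rock it sideways on the stud until its swinging pointer settles over the red mark. Finish still holding the gauge there, steady, pressed on the stud and with its pointer on the mark; work gently and leave the yellow collar, loupe, vial and tweezers where they are.

Things in the scene. Friction and masses are not known exactly. Their poses are not given: they have to be found in the camera images.
- collar_mid (a point): Centre (half-way up) of the loose blue guard collar: a plain upright tube, 45 mm outside and 34 mm inside diameter, 42 mm tall, about 90 g. It starts standing around the stud on top of the stud block (its foot 30 mm above the work surface, its top 10 mm above the stud's top). Grasp across its outside. z is its axis.
- collar: The same blue collar; origin at the centre of its underside.
- slot_blue_seat (a point): Centre of the floor of the blue storage well, where the centre of the collar's underside goes. The well is a round hole, 52 mm across and 14 mm deep, in the top of a fixed blue block 72 x 72 x 26 mm (floor 12 mm above the work surface). With the collar home, collar_mid is 21 mm above this point and 28 mm of collar stand out.
- slot_yellow: Fixed yellow block with the same well, holding the yellow collar; origin at the centre of its underside. The blue, yellow and red blocks stand in a row along x, about 105 mm apart, in any order, all to the left (+y) of the stud block.
- slot_red: Fixed red block with the same well, empty: not for the blue collar. Origin at the centre of its underside.
- yellow_collar: Bystander: a loose yellow collar like the blue one, in the yellow well; origin at the centre of its underside.
- stud_block: Fixed dark steel block 90 x 90 x 30 mm with the brass stud standing in its middle; origin at the centre of its underside, z up.
- stud_top (a point): Crown of the brass stud (moves with it): 62 mm above the work surface when not pressed. The stud is 24 mm in diameter, stands 32 mm out of the block and ends in a dome of radius 12 mm with a lopsided lump of radius 6 mm on the block's +y side, 8 mm off the axis, its top 1.5 mm lower than the crown.
- stud (a joint): How far the sprung stud is pressed down into its block, m: 0 up, 0.014 at its stop. A spring resists: about 1.3 N to start, then 0.6 N per mm (4.9 N at 6 mm).
- gauge: The loose angle gauge, about 410 g (varies by a quarter), starting upright on the work surface to the right (-y) of the stud block; origin at the centre of its underside. x: out of the white dial face (away from the robot, turned 20 to 65 degrees to its left), y: along its width, z: up towards its handle. Foot 40 (x) x 90 (y) x 12 mm, flat underneath; plate 12 (x) x 140 (y) mm, up to 124 mm high; black handle 22 x 22 mm square, from 124 to 172 mm up.
- gauge_grip (a point): Centre of the gauge's square black handle, 147 mm above its underside. Axes as gauge.
- gauge_foot (a point): Centre of the flat underside of the gauge's foot. Axes as gauge.
- pointer (a joint): Angle of the black pendulum pointer in the gauge, rad: 0 when it hangs along the gauge's -z (gauge upright), positive with its tip towards the gauge's +y. It swings freely about the gauge's x axis, from a pivot 112 mm above the underside, and settles plumb in about 1 s: leaning the handle towards the gauge's +y by an angle makes it read plus that angle.
- mark (a joint): Angle of the red mark about the same pivot, same sense, rad; always on the +y side (10 to 24 degrees) and fixed during the job. The pointer is on the mark when both joints read the same.
- pointer_tip (a point): Tip of the pointer, 78 mm from its pivot, at the dial face.
- mark_tab (a point): Middle of the red mark, a tab 11 mm wide and 22 mm long, centred 78 mm from the pivot at the dial face.
- loupe: Bystander: small black loupe lying on the surface, 34 mm across, 18 mm high, steel handle along +x; origin at the centre of its lens's underside.
- vial: Bystander: small glass jar, 32 mm across, 45 mm high; origin at the centre of its underside.
- tweezers: Bystander: black tweezers lying flat, 150 mm long along x, 6 mm high; origin under their middle.

How it is judged:
By the outcome, as a careful person would: the job done as asked, in the order asked, and still so for the second after the job is handed in, while the arm keeps its last pose, push and grip.
It also fails if it takes over 58 s, if anything falls off the work surface, if the arm or the gripper's body presses on something with over 40 N, if the wrist force passes 120 N, or if a joint passes its speed limit or range.

### The arm

A 6-joint arm with a two-finger parallel gripper is mounted at the origin on the work surface. World frame = base frame: x ahead of the robot, y to its left, z up, the work surface at z = 0. Lengths are in m, angles in rad, forces in N, time in s.
With the tool pointing down it reaches from about 0.25 to 0.725 m from the base axis. Payload 9.7 kg.
Tool frame: the origin (TCP) lies midway between the tips of the shut fingers; the grasp point (between the pads) lies 19 mm behind it; z points along the fingers, y is the line along which they close (so a half turn about z gives the same grasp; the last joint's range is limited). The gripper opens to 85 mm and grips with 20 to 120 N. Pads are 22 mm wide; open, the fingers measure 114 mm over their backs; the gripper's body (76 mm by 85 mm) begins 54 mm behind the grasp point. The pads swing forward as they close: fully open they stand 13 mm farther back than shut.
Start: joints at [1.202, 0.087, 0.176, 1.66, 0, 1.571], TCP at [0.198, 0.513, 0.231] pointing down, gripper open.
Joint ranges: [-3.13, 3.13], [-0.85, 1.81], [-1.15, 1.24], [-2.2, 2.28], [-1.44, 1.52], [-3.14, 3.14]. Speed limits (rad/s): [2.22, 2.22, 2.57, 3.14, 3.14, 3.14].

### API

Orientations are given as [roll, pitch, yaw] about the fixed x, y, z axes, in that order (R = Rz(yaw) Ry(pitch) Rx(roll)).
In Python, from plant import monitor, optics, order gives the robot as it stands.
- The arm moves only by the tool apply_moves, never from a script. Its argument "deltas" is a list of rows, each a list of 3 entries, a list of its own where there are three numbers: the shift along the tool's x, y, z in mm, then the turn, a rotation vector about the tool's x, y, z in rad, then the finger opening in mm, from 0 to 85.4. A call has 1 to 8 rows; each row is the pose to reach, as a shift and turn from the pose commanded when the call began, along the tool's axes at that moment; what a row does not reach only later rows make up. A row lasts 1/10 s, in which the tool goes at most 50 mm and 8.59 degrees, less where a joint would pass 70% of its speed; a pose out of reach is approached as far as the arm can. A call with a gripper value outside its range is refused whole. The fingers move at their own pace and stop on an object; "force" is the grip in N (left out, the last holds). Time passes only in rows, so rows that repeat a pose let the fingers close. It gives the time, the measured TCP pose, the force, the opening and the grip force at its end, in the units of the state.
- monitor.get_obs(): the state, without advancing time (a new reading comes with each control period).
- optics.capture(name): name is "scene" or "top"; returns a dict with "image" (400x640x3 uint8, red, green, blue), "intrinsics" (3x3 intrinsics, pixels), "k1" (the pictures are not rectified: a ray, as slopes to the right and down, at radius r is drawn at 1 + k1 r^2 times it, then the intrinsics apply), "position" and "rotation" of the camera in the world. Camera axes: x right, y up, looking along -z (the intrinsics and any distortion apply to the point x, -y, -z); pixel columns grow to the right and rows downward; lengths in m; the calibration is good to about 2 mm. A picture is of the moment at which its call begins. There is no depth.
- order.finish_job(): hands the job in; it is judged then, once.
The state is a dict: "clock": time; "qpos": joint angles; "qvel": joint speeds; "effort": joint torques, N m; "ee_pos": TCP position; "eef_rot": TCP orientation; "wrist_force": force on the tool from outside, world axes, zero at the start; "wrist_torque": the same for the moment, N m; "width": finger opening in m; "gripper_force": force on a finger pad.
Only numpy, scipy, OpenCV 4.12 (cv2) and the standard library are available. Lean on these libraries where they do the work, as an engineer would, in place of code of your own. Each camera call takes 0.05 s, during which the arm holds its last target. There are 200 camera calls.

## Working session

There is one attempt and no reset: what is moved stays moved. The work goes in short steps, Python scripts to look and compute and a tool call to move; the robot and the scene stay as the last step left them, time stands still between calls to the robot, and variables do not carry over. Pictures are saved under pics/ and viewed, at most 10 in all, crops included, and the job is handed in when it is done.

Besides the shell and the picture viewer there is one more tool, called as a command line: name --argument value ..., lists and objects as JSON in quotes. apply_moves: Moves the arm, as the interface text tells. Its arguments: {"type":"object","properties":{"deltas":{"type":"array"},"force":{"type":"number"}},"required":["deltas"]}

```bash
mkdir -p pics; ls
cat > h.py <<'E'
import numpy as np, cv2
from plant import monitor, optics, order
from scipy.spatial.transform import Rotation as R
def cap(n,save=None):
    c=optics.capture(n)
    if save: cv2.imwrite(f'pics/{save}.png',c['image'][:,:,::-1])
    return c
def ray(c,u,v):
    K=np.array(c['intrinsics']);d=cv2.undistortPoints(np.array([[[u,v]]],float),K,np.array([c['k1'],0,0,0,0.]))[0,0]
    r=np.array(c['rotation'])
    if r.size!=9: r=R.from_euler('xyz',r).as_matrix()
    w=r.reshape(3,3)@np.array([d[0],-d[1],-1]);return np.array(c['position']),w/np.linalg.norm(w)
def onz(c,u,v,z):
    p,w=ray(c,u,v);return p+w*(z-p[2])/w[2]
def px(c,P):
    r=np.array(c['rotation']).reshape(3,3);q=r.T@(np.array(P)-c['position'])
    x,y=q[0]/-q[2],-q[1]/-q[2];s=1+c['k1']*(x*x+y*y);K=np.array(c['intrinsics'])
    return K[:2,:2]@[x*s,y*s]+K[:2,2]
E
python3 - <<'E'
from h import *
o=monitor.get_obs();print(o)
a=cap('scene','s0');b=cap('top','t0')
for c in(a,b):print({k:v for k,v in c.items() if k!='image'})
E
```

```text
pics
{'clock': 0.0, 'qpos': array([ 1.20201618e+00,  8.74780030e-02,  1.75118545e-01,  1.65978200e+00,
       -1.09042002e-05,  1.57081096e+00]), 'qvel': array([1.06531994e-03, 9.75029805e-04, 6.45501108e-05, 8.37783115e-04,
       3.83344173e-04, 7.53107623e-04]), 'effort': array([ 2.39648303e-03, -5.20391607e+01,  4.64794064e+01,  1.64921978e-02,
       -2.41073832e-05, -6.72842635e-07]), 'ee_pos': array([0.19818436, 0.51281061, 0.23056521]), 'eef_rot': array([-3.14024753e+00,  1.09238795e-05,  2.77279788e+00]), 'wrist_force': array([-0.45108921, -1.18017552, -0.43973013]), 'wrist_torque': array([ 0.03633426, -0.01169636,  0.02466551]), 'gripper_force': 0.0, 'width': 0.08532500120324431}
{'intrinsics': array([[418.50780126,   0.        , 316.69060392],
       [  0.        , 418.50780126, 199.04751533],
       [  0.        ,   0.        ,   1.        ]]), 'k1': -0.0325041061438883, 'position': array([ 1.06363128, -0.33474422,  0.76274722]), 'rotation': array([7.45658891e-01, 8.17526335e-04, 1.01520263e+00])}
{'intrinsics': array([[392.07482114,   0.        , 326.39875007],
       [  0.        , 392.07482114, 193.3610818 ],
       [  0.        ,   0.        ,   1.        ]]), 'k1': -0.027780079801562215, 'position': array([ 0.48437065, -0.02959704,  1.09838803]), 'rotation': array([ 0.05109194,  0.02711649, -1.58951425])}
```

View pics/s0.png

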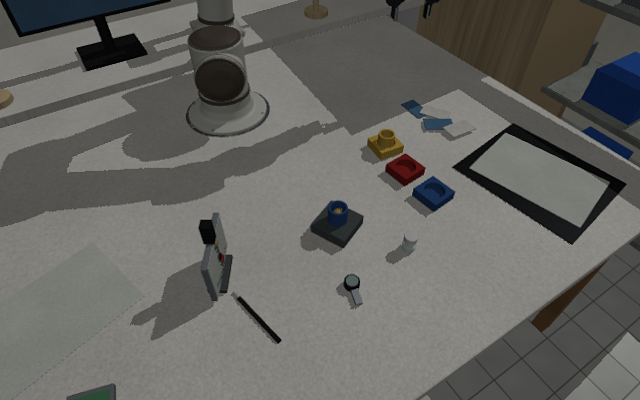

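View pics/t0.png

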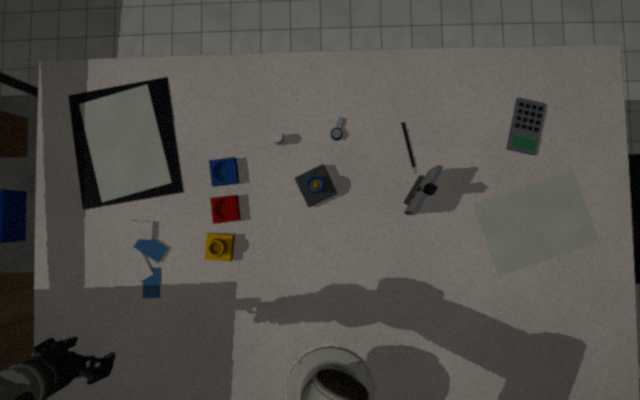

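The scene view shows the blue collar on the dark stud block at (337,212), the blue well at (434,192), the gauge at (218,255). In the top view the collar is at (316,185), the blue block at (224,171), red (225,209), yellow (220,247), and the gauge at (423,190) with its handle at (430,188).

```bash
cat >> h.py <<'E'
def rm(c): return R.from_euler('xyz',c['rotation']).as_matrix()
def px(c,P):
    q=rm(c).T@(np.array(P)-c['position'])
    x,y=q[0]/-q[2],-q[1]/-q[2];s=1+c['k1']*(x*x+y*y);K=np.array(c['intrinsics'])
    return K[:2,:2]@[x*s,y*s]+K[:2,2]
def mask(c,lo,hi,box):
    m=cv2.inRange(cv2.cvtColor(c['image'],cv2.COLOR_RGB2HSV),np.array(lo),np.array(hi))
    k=np.zeros_like(m);x0,y0,x1,y1=box;k[y0:y1,x0:x1]=255;return m&k
def cen(m):
    n,l,s,ce=cv2.connectedComponentsWithStats(m);i=1+np.argmax(s[1:,4]);return ce[i],s[i],(l==i).astype('uint8')
def tri(c1,p1,c2,p2):
    a,u=ray(c1,*p1);b,v=ray(c2,*p2)
    t=np.linalg.lstsq(np.c_[u,-v],b-a,rcond=None)[0];P,Q=a+u*t[0],b+v*t[1];return (P+Q)/2,np.linalg.norm(P-Q)
E
python3 - <<'E'
from h import *
a=cap('scene');b=cap('top')
def big(c,s):
    x0,y0,x1,y1=s;return cv2.resize(c['image'][y0:y1,x0:x1],None,fx=5,fy=5,interpolation=cv2.INTER_CUBIC)[:,:,::-1]
A=big(b,(290,155,350,215));B=big(b,(395,155,455,215));C=big(a,(300,190,380,250));D=big(a,(185,205,245,305))
W=np.zeros((600,800,3),'uint8');
W[:300,:300]=A;W[300:600,:300]=B;W[:300,300:700]=C
cv2.imwrite('pics/m1.png',W)
W=np.zeros((600,800,3),'uint8');W[:500,:300]=D;cv2.imwrite('pics/m2.png',cv2.resize(a['image'][205:305,185:250],None,fx=6,fy=6,interpolation=cv2.INTER_CUBIC)[:,:,::-1])
for n,lo,hi,box in(('blue',(105,120,40),(125,255,255),(195,145,245,270)),('red',(0,120,40),(8,255,255),(195,145,245,270)),('yel',(18,120,40),(30,255,255),(195,145,245,270)),('collar',(100,90,30),(125,255,255),(295,160,340,210))):
    m=mask(b,lo,hi,box);p,s,l=cen(m);cnt=max(cv2.findContours(m,0,1)[0],key=cv2.contourArea)
    r=cv2.minAreaRect(cnt);print(n,p,s,r,'rect on z:',[onz(b,*r[0],z).round(4) for z in((.026,) if n!='collar' else(.072,))])
# stud block dark
m=mask(b,(0,0,0),(180,255,75),(285,155,350,215));m|=mask(b,(100,90,30),(125,255,255),(295,160,340,210))
cnt=max(cv2.findContours(m,0,1)[0],key=cv2.contourArea);r=cv2.minAreaRect(cnt);print('stud',r,onz(b,*r[0],.03))
m=mask(a,(100,90,30),(125,255,255),(315,190,360,235));cnt=max(cv2.findContours(m,0,1)[0],key=cv2.contourArea);print('scol',cen(m)[:2],cv2.fitEllipse(cnt))
for P in([.48,-.03,.15],):print(px(a,P),px(b,P))
E
```

```text
blue [223.7989418  171.34744268] [210 158  27  27 567] ((223.16925048828125, 171.35386657714844), (25.055015563964844, 25.055015563964844), 82.87498474121094) rect on z: [array([0.6066, 0.2836, 0.026 ])]
red [224.81262327 209.        ] [211 196  28  27 507] ((224.37625122070312, 208.76239013671875), (25.47295379638672, 25.671960830688477), 84.2894058227539) rect on z: [array([0.5029, 0.2808, 0.026 ])]
yel [218.96793003 246.59037901] [205 233  29  28 686] ((219.16497802734375, 246.69036865234375), (27.643856048583984, 26.575149536132812), 4.085616588592529) rect on z: [array([0.399, 0.296, 0.026])]
collar [314.1372549  183.92156863] [306 175  18  19 153] ((314.4706115722656, 184.11766052246094), (17.46256446838379, 17.46256446838379), 14.03624439239502) rect on z: [array([0.5623, 0.0281, 0.072 ])]
stud ((323.1000061035156, 183.1999969482422), (36.224300384521484, 48.29906463623047), 63.43495178222656) [0.56754856 0.00685207 0.03      ]
scol (array([337.18159806, 213.8062954 ]), array([327, 201,  21,  26, 413], dtype=int32)) ((337.2492980957031, 213.40365600585938), (20.548294067382812, 26.8281307220459), 2.3128206729888916)
[294.06814407 167.93417164] [337.24912068 215.21731992]
```

View pics/m1.png

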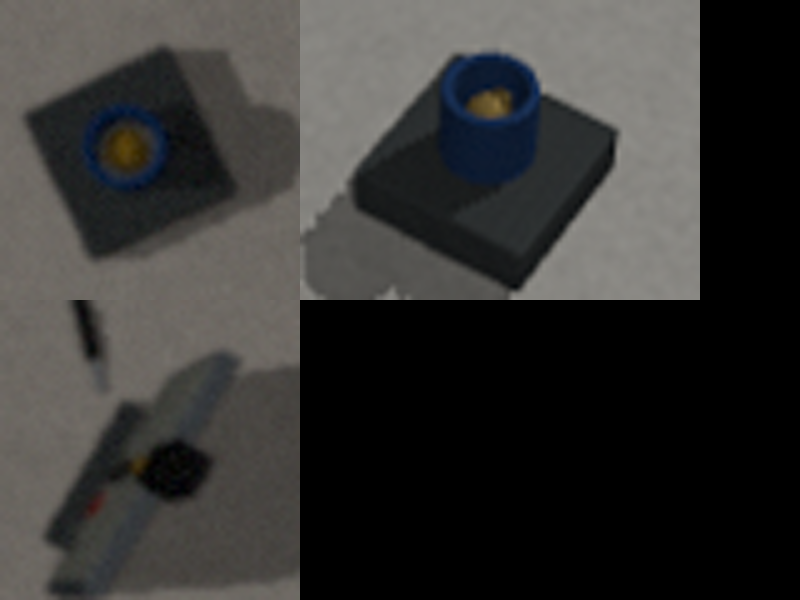

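View pics/m2.png

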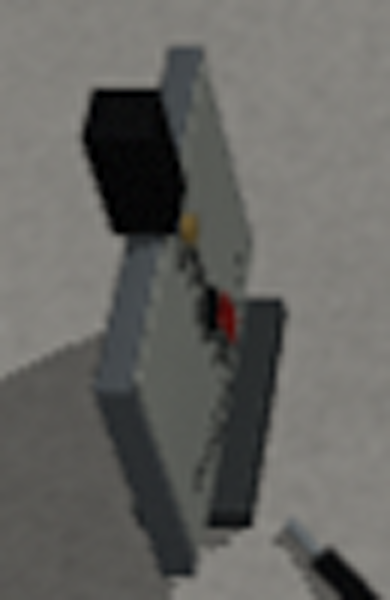

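The crops show the collar rim centred at about (314.8,183.8) in the top view and (337.6,207.2) in the scene view, with the brass stud inside it. The gauge has its handle top at about top (429,188) and the red mark to the right of its pivot.

```bash
cat >> h.py <<'E'
def delta(p,yaw,roll=np.pi,pitch=0.,base=None):
    """shift (mm, tool axes) and rotvec from current commanded~measured pose to target TCP"""
    o=monitor.get_obs() if base is None else base
    r0=R.from_euler('xyz',o['eef_rot']);r1=R.from_euler('xyz',[roll,pitch,yaw])
    print('t',o['clock'],'at',o['ee_pos'].round(4),o['eef_rot'].round(3),'w',round(o['width'],4),'F',o['wrist_force'].round(2))
    print(' shift',(r0.inv().apply(np.array(p)-o['ee_pos'])*1000).round(1),'turn',(r0.inv()*r1).as_rotvec().round(4))
E
python3 - <<'E'
from h import *
a=cap('scene');b=cap('top')
print('collar rim',tri(a,(337.6,207.2),b,(314.8,183.8)),onz(b,314.8,183.8,.072),onz(a,337.6,207.2,.072))
print('stud block',onz(b,315.8,185.0,.03))
f=lambda c,x0,y0,w:cv2.resize(c['image'][y0:y0+w,x0:x0+w],(400,400),interpolation=cv2.INTER_CUBIC)[:,:,::-1]
W=np.hstack([f(a,409,168,50),f(b,203,150,40)])
cv2.imwrite('pics/m3.png',np.clip(W.astype(float)*1.8,0,255).astype('uint8'))
delta((.562,.03,.15),1.9)
E
```

```text
collar rim (array([0.56388461, 0.0282706 , 0.06889885]), np.float64(0.001927926618399469)) [0.56315282 0.02726667 0.072     ] [0.56654377 0.02751539 0.072     ]
stud block [0.56303009 0.02691268 0.03      ]
t 0.3 at [0.1983 0.5129 0.231 ] [-3.141  0.     2.773] w 0.0854 F [-0.27 -0.07  0.06]
 shift [-513.4 -319.3   81.2] turn [-4.000e-04  2.000e-04  8.728e-01]
```

View pics/m3.png

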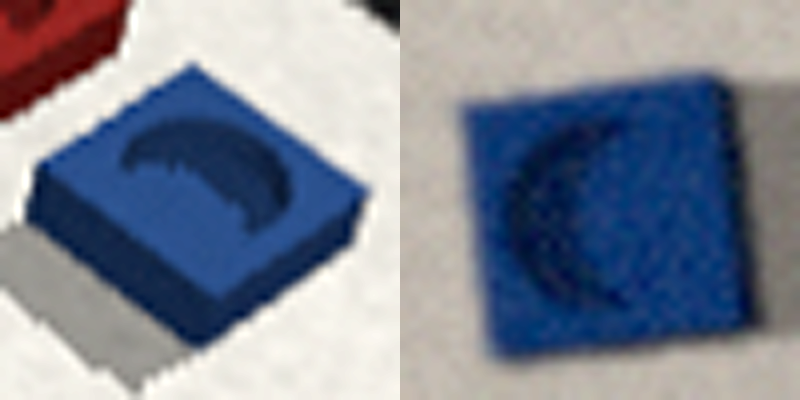

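The blue block's top face is centred at scene (434.2,189.9) and top (223.0,171.1), with its well empty.

apply_moves --deltas '[[[-513, -319, 85], [0, 0, 0.87], 85], [[-513, -319, 85], [0, 0, 0.87], 85], [[-513, -319, 85], [0, 0, 0.87], 85], [[-513, -319, 85], [0, 0, 0.87], 85], [[-513, -319, 85], [0, 0, 0.87], 85], [[-513, -319, 85], [0, 0, 0.87], 85], [[-513, -319, 85], [0, 0, 0.87], 85], [[-513, -319, 85], [0, 0, 0.87], 85]]'

```text
clock: 1.1
ee_pos: [0.4375, 0.1948, 0.1755]
eef_rot: [3.141, -0.0, 1.903]
wrist_force: [0.7, 1.0, 0.4]
width: 0.0848
gripper_force: 0.0
```

Run:
```python
from h import *
a=cap('scene');b=cap('top')
P=(434.2,189.9);Q=(222.95,171.05)
print('well',tri(a,P,b,Q),onz(a,*P,.026),onz(b,*Q,.026))
print(monitor.get_obs()['qpos'].round(3))
delta((.5645,.0275,.11),1.9)
```

```text
well (array([0.60863202, 0.28635791, 0.02218328]), np.float64(0.0023497403052716685)) [0.61144114 0.28433579 0.026     ] [0.60747916 0.28424244 0.026     ]
[ 4.140e-01 -9.500e-02 -1.150e-01  1.552e+00 -1.000e-03  1.659e+00]
t 1.2 at [0.4388 0.1923 0.1744] [-3.141e+00  1.000e-03  1.897e+00] w 0.0852 F [-0.74  0.22 -0.61]
 shift [-196.3   66.4   64.6] turn [-0.001   0.0012 -0.0033]
```

apply_moves --deltas '[[[-50, 17, 15], [0, 0, 0], 85], [[-98, 33, 30], [0, 0, 0], 85], [[-145, 50, 45], [0, 0, 0], 85], [[-196, 66, 64], [0, 0, 0], 85], [[-196, 66, 64], [0, 0, 0], 85], [[-196, 66, 64], [0, 0, 0], 85]]'

```text
clock: 1.8
ee_pos: [0.5631, 0.0315, 0.1101]
eef_rot: [-3.139, -0.001, 1.9]
wrist_force: [-0.8, 0.4, -0.8]
width: 0.0849
gripper_force: 0.0
```

Run:
```python
from h import *
a=cap('scene');b=cap('top');o=monitor.get_obs()
delta((.5645,.0275,.045),1.9)
g=px(a,o['ee_pos']);h=px(b,o['ee_pos']);print(g,h)
A=a['image'][130:250,270:410];cv2.imwrite('pics/g1.png',np.clip(cv2.resize(A,None,fx=5,fy=5,interpolation=cv2.INTER_CUBIC)[:,:,::-1]*1.5,0,255).astype('uint8'))
```

```text
t 1.9 at [0.5626 0.0335 0.1118] [-3.141 -0.     1.903] w 0.0851 F [ 0.22  0.4  -0.05]
 shift [-6.3 -0.1 66.8] turn [-0.0003 -0.0004  0.0026]
[339.5412345  192.63020028] [311.45785146 182.89901126]
```

View pics/g1.png

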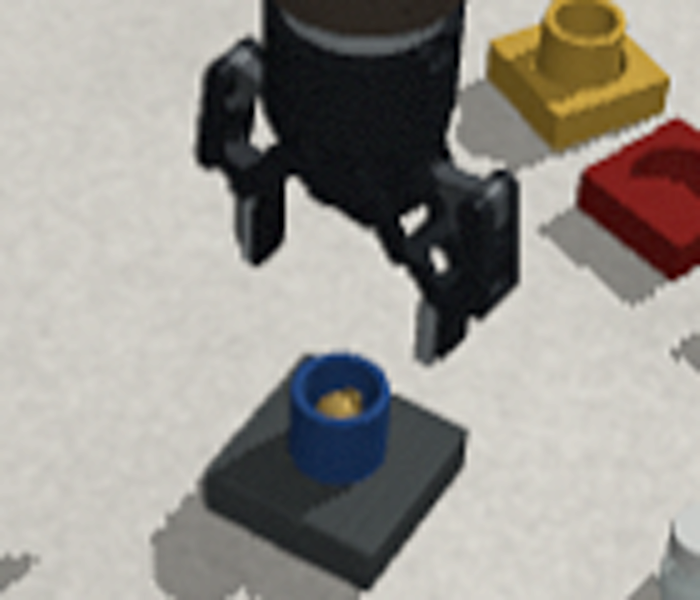

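The gripper is straddling the collar, with finger tips at picture (258,262) and (430,360), a little to the +y side. I'll correct that and go down.

apply_moves --deltas '[[[-6, 0, 20], [0, 0, 0], 85], [[-6, 0, 40], [0, 0, 0], 85], [[-6, 0, 52], [0, 0, 0], 85], [[-6, 0, 60], [0, 0, 0], 85], [[-6, 0, 60], [0, 0, 0], 85], [[-6, 0, 60], [0, 0, 0], 85]]'

```text
clock: 2.5
ee_pos: [0.5651, 0.0276, 0.0524]
eef_rot: [3.141, 0.0, 1.903]
wrist_force: [0.3, 0.3, 0.4]
width: 0.0848
gripper_force: 0.0
```

```bash
cat >> h.py <<'E'
def avg(n=8):
    L=[]
    for _ in range(n): optics.capture('top');L.append(monitor.get_obs())
    o=dict(L[-1])
    for k in('ee_pos','wrist_force','wrist_torque'): o[k]=np.mean([x[k] for x in L],0)
    o['eef_rot']=R.from_euler('xyz',[x['eef_rot'] for x in L]).mean().as_euler('xyz')
    print('std',np.std([x['ee_pos'] for x in L],0).round(5)); return o
E
python3 - <<'E'
from h import *
o=avg(5);delta((.5645,.0275,.045),1.9,base=o)
E
```

```text
std [6.0e-05 1.0e-04 1.7e-04]
t 2.75 at [0.5653 0.0273 0.0524] [3.14  0.    1.903] w 0.085 F [ 0.16 -0.12 -0.3 ]
 shift [ 0.4 -0.7  7.4] turn [0.0012 0.0003 0.0029]
```

apply_moves --deltas '[[[0, 0, 7], [0, 0, 0], 85], [[0, 0, 7], [0, 0, 0], 60], [[0, 0, 7], [0, 0, 0], 50], [[0, 0, 7], [0, 0, 0], 40], [[0, 0, 7], [0, 0, 0], 40], [[0, 0, 7], [0, 0, 0], 40], [[0, 0, 7], [0, 0, 0], 40], [[0, 0, 7], [0, 0, 0], 40]]' --force 25

```text
clock: 3.55
ee_pos: [0.5649, 0.0272, 0.0447]
eef_rot: [3.141, 0.0, 1.903]
wrist_force: [0.4, -1.0, 1.0]
width: 0.0446
gripper_force: 25.7
```

apply_moves --deltas '[[[0, 0, -5], [0, 0, 0], 40], [[0, 0, -15], [0, 0, 0], 40], [[0, 0, -30], [0, 0, 0], 40], [[0, 0, -50], [0, 0, 0], 40], [[0, 0, -60], [0, 0, 0], 40], [[0, 0, -60], [0, 0, 0], 40]]'

```text
clock: 4.15
ee_pos: [0.566, 0.0273, 0.107]
eef_rot: [3.138, 0.001, 1.903]
wrist_force: [-0.6, -0.0, -2.2]
width: 0.044
gripper_force: 25.7
```

Run:
```python
from h import *
a=cap('scene')
o=avg(3);delta((.6095,.2843,.1),1.9,base=o);print(o['gripper_force'],o['qpos'])
A=a['image'][130:250,270:410];cv2.imwrite('pics/g2.png',np.clip(cv2.resize(A,None,fx=5,fy=5,interpolation=cv2.INTER_CUBIC)[:,:,::-1]*1.5,0,255).astype('uint8'))
```

```text
std [2.0e-04 2.0e-05 3.4e-04]
t 4.35 at [0.5646 0.0272 0.104 ] [-3.141 -0.     1.903] w 0.0444 F [-0.51  0.53 -1.18]
 shift [228.4 126.2   4. ] turn [-0.0006 -0.0002  0.0028]
25.675937617197633 [ 4.81149913e-02  1.13253683e-01 -4.17492740e-02  1.41706231e+00
 -1.67207599e-05  1.28692065e+00]
```

View pics/g2.png

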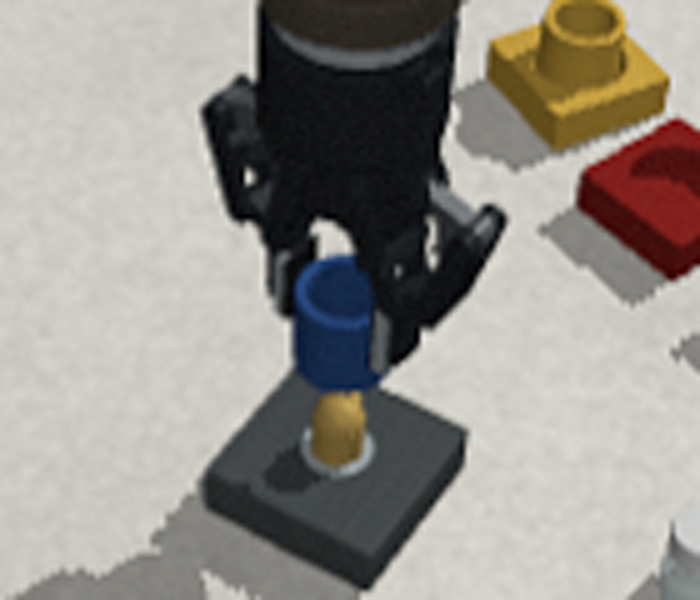

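The collar is off the stud, upright in the fingers, its rim's left edge at picture x=296. The stud's base ring is centred at (340,448).

apply_moves --deltas '[[[40, 22, -5], [0, 0, 0], 40], [[80, 44, -5], [0, 0, 0], 40], [[120, 66, -5], [0, 0, 0], 40], [[160, 88, -5], [0, 0, 0], 40], [[195, 108, -5], [0, 0, 0], 40], [[228, 126, -5], [0, 0, 0], 40], [[228, 126, -5], [0, 0, 0], 40], [[228, 126, -5], [0, 0, 0], 40]]'

```text
clock: 5.15
ee_pos: [0.609, 0.2844, 0.108]
eef_rot: [-3.139, 0.0, 1.904]
wrist_force: [0.4, -0.3, -1.5]
width: 0.0445
gripper_force: 25.9
```

Run:
```python
from h import *
o=avg(2);a=cap('scene');b=cap('top')
print('old rim left edge', min(px(a,[.5646+.0225*np.cos(t),.0272+.0225*np.sin(t),.131])[0] for t in np.linspace(0,6.28,90)),'seen 328.8')
print('stud base ring',onz(a,337.6,219.2,.03))
delta((.6095,.2843,.027),1.9,base=o)
p=o['ee_pos'];print('pred rim',px(a,p+[0,0,.027]))
A=a['image'][100:220,380:500];B=b['image'][150:210,290:350]
W=np.zeros((480,800,3),'uint8');W[:,:480]=cv2.resize(A,(480,480),interpolation=cv2.INTER_CUBIC);W[:320,480:]=cv2.resize(B,(320,320),interpolation=cv2.INTER_CUBIC)
cv2.imwrite('pics/g3.png',np.clip(W[:,:,::-1]*1.5,0,255).astype('uint8'))
```

```text
std [9.0e-05 2.4e-04 2.4e-04]
old rim left edge 327.2849363513005 seen 328.8
stud base ring [0.56677581 0.02917615 0.03      ]
t 5.25 at [0.6093 0.2832 0.1087] [-3.14   0.     1.903] w 0.0443 F [-0.3   0.59 -0.67]
 shift [ 1.   0.7 81.7] turn [-0.0015  0.0004  0.0027]
pred rim [443.0781229  155.82879826]
```

View pics/g3.png

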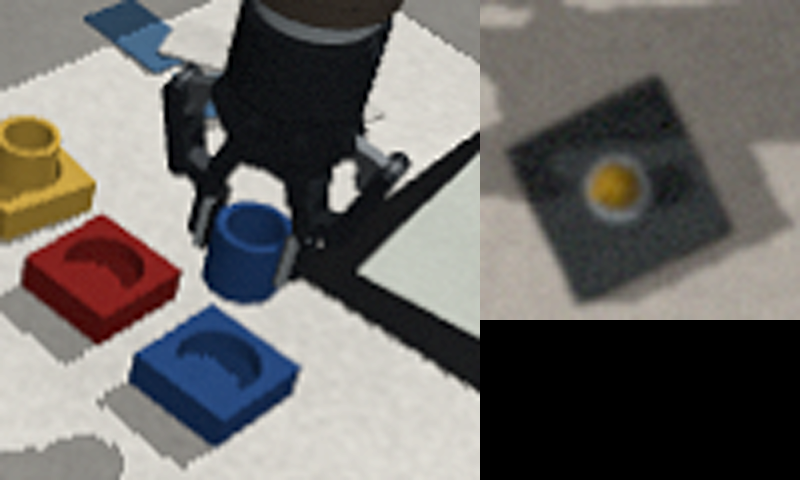

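The held collar's rim is at picture (253,225), i.e. pixel (442.9,155.9), which matches the predicted (443.1,155.8). So I'll trust the scene camera's well position and shift 2 mm.

apply_moves --deltas '[[[0.5, 2, 20], [0, 0, 0], 40], [[0.5, 2, 40], [0, 0, 0], 40], [[0.5, 2, 55], [0, 0, 0], 40], [[0.5, 2, 63], [0, 0, 0], 40], [[0.5, 2, 69], [0, 0, 0], 40], [[0.5, 2, 74], [0, 0, 0], 40], [[0.5, 2, 77], [0, 0, 0], 40], [[0.5, 2, 77], [0, 0, 0], 40]]'

```text
clock: 6.15
ee_pos: [0.6114, 0.285, 0.0325]
eef_rot: [3.142, -0.0, 1.903]
wrist_force: [-0.7, -0.1, -0.3]
width: 0.0442
gripper_force: 25.9
```

Run:
```python
from h import *
o=avg(3);delta((.611,.2843,.027),1.9,base=o)
```

```text
std [4.e-05 3.e-05 9.e-05]
t 6.3 at [0.6116 0.2851 0.033 ] [ 3.141 -0.     1.903] w 0.0447 F [ 0.22  0.12 -0.65]
 shift [-0.6 -0.8  6. ] turn [ 0.0006 -0.      0.0029]
```

No contact, and the collar is about 8 mm into the well. Lowering the rest of the way.

apply_moves --deltas '[[[0, 0, 2], [0, 0, 0], 40], [[0, 0, 4], [0, 0, 0], 40], [[0, 0, 5], [0, 0, 0], 40], [[0, 0, 6], [0, 0, 0], 40], [[0, 0, 6], [0, 0, 0], 40]]'

```text
clock: 6.8
ee_pos: [0.6114, 0.2849, 0.0267]
eef_rot: [3.142, -0.0, 1.903]
wrist_force: [-0.9, -0.4, 1.5]
width: 0.0446
gripper_force: 26.0
```

apply_moves --deltas '[[[0, 0, 0], [0, 0, 0], 50], [[0, 0, 0], [0, 0, 0], 60], [[0, 0, 0], [0, 0, 0], 85], [[0, 0, 0], [0, 0, 0], 85], [[0, 0, -15], [0, 0, 0], 85], [[0, 0, -50], [0, 0, 0], 85], [[0, 0, -95], [0, 0, 0], 85], [[0, 0, -95], [0, 0, 0], 85]]'

```text
clock: 7.6
ee_pos: [0.6138, 0.286, 0.1302]
eef_rot: [3.131, -0.001, 1.903]
wrist_force: [-0.1, 0.1, 0.6]
width: 0.0849
gripper_force: 0.0
```

Run:
```python
from h import *
a=cap('scene');b=cap('top');o=monitor.get_obs();print(o['ee_pos'],o['qpos'])
A=a['image'][150:220,400:470];C=a['image'][205:305,185:285]
W=np.hstack([cv2.resize(A,(400,400),interpolation=cv2.INTER_CUBIC),cv2.resize(C,(400,400),interpolation=cv2.INTER_CUBIC)])
cv2.imwrite('pics/g4.png',np.clip(W[:,:,::-1]*1.5,0,255).astype('uint8'))
m=mask(b,(15,120,60),(35,255,255),(295,160,340,210));p=cen(m)[0];print('stud top px',p,onz(b,*p,.058))
m=mask(a,(12,100,60),(35,255,255),(315,190,360,235));p,s,_=cen(m);print('scene stud',p,s)
# gauge handle: in top view black blob
m=mask(b,(0,0,0),(180,255,32),(415,175,445,200));p,s,_=cen(m);print('handle',p,s,onz(b,*p,.172),onz(b,*p,.16))
# from scene m2: handle top corners / base
f=lambda x,y:(185+x/6-.42,205+y/6-.42)
# plate top-edge corners (z=.124): 4 corners seen
for n,q in dict(far=(184,46),near_l=(98,388),near_r=(138,388),far_r=(203,50)).items(): print(n,onz(a,*f(*q),.124))
g=lambda x,y:(395+x/5-.4,155+(y-300)/5-.4)
for n,q in dict(far_back=(240,362),far_front=(222,350),near_front=(52,590),near_back=(95,595)).items(): print('top',n,onz(b,*g(*q),.124))
print('handle top corners scene',[onz(a,*f(*q),.172) for q in((92,90),(158,90),(175,150),(84,140))])
```

```text
[0.61227681 0.28535248 0.12429143] [ 4.36135423e-01  3.74703684e-01  3.10301153e-01  1.50242596e+00
 -3.22190388e-05  1.67491858e+00]
stud top px [314.17391304 184.36956522] [0.56274142 0.02973766 0.058     ]
scene stud [337.42063492 214.99206349] [333 208  10  15 126]
handle [424.95454545 186.6       ] [415 176  22  19 220] [ 0.5435041  -0.23798543  0.172     ] [ 0.54427009 -0.24068479  0.16      ]
far [ 0.48468792 -0.21750143  0.124     ]
near_l [ 0.59835783 -0.29244135  0.124     ]
near_r [ 0.60470044 -0.28215718  0.124     ]
far_r [ 0.48974338 -0.21273647  0.124     ]
top far_back [ 0.59445967 -0.29406311  0.124     ]
top far_front [ 0.60063736 -0.28535222  0.124     ]
top near_front [ 0.48316844 -0.1975994   0.124     ]
top near_back [ 0.48029022 -0.21872325  0.124     ]
handle top corners scene [array([ 0.52996417, -0.2573636 ,  0.172     ]), array([ 0.54069964, -0.24005488,  0.172     ]), array([ 0.56549189, -0.24467143,  0.172     ]), array([ 0.54735015, -0.26664086,  0.172     ])]
```

View pics/g4.png

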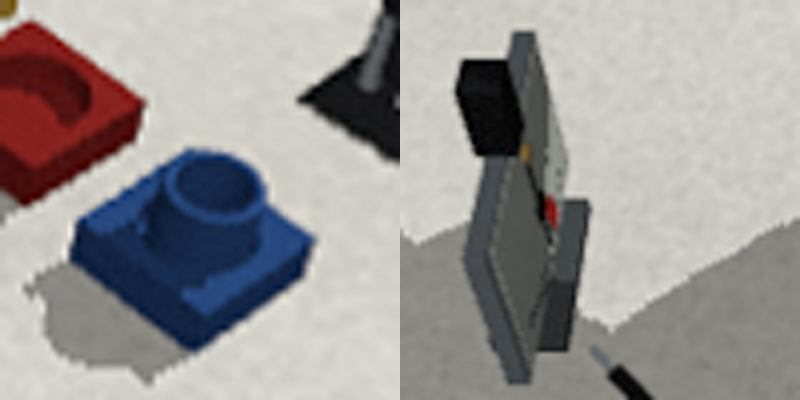

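The blue collar stands in its well, its rim at picture (215,185), seated evenly and tops out about 28 mm. The gauge is unmoved at about (0.544,-0.251), with its y axis at 147°. Moving over its handle.

apply_moves --deltas '[[[-35, -17, -40], [0, 0, -0.14], 85], [[-80, -40, -80], [0, 0, -0.28], 85], [[-125, -62, -86], [0, 0, -0.42], 85], [[-170, -84, -86], [0, 0, -0.56], 85], [[-210, -104, -86], [0, 0, -0.7], 85], [[-250, -124, -86], [0, 0, -0.84], 85], [[-290, -144, -86], [0, 0, -0.98], 85], [[-330, -163, -86], [0, 0, -1.12], 85]]'

```text
clock: 8.5
ee_pos: [0.5642, -0.0791, 0.207]
eef_rot: [3.142, -0.001, 3.02]
wrist_force: [1.7, -0.4, 0.3]
width: 0.0849
gripper_force: 0.0
```

Run:
```python
from h import *
o=avg(3);delta((.5435,-.2505,.21),-2.14,base=o);print(o['qpos'].round(2))
b=cap('top')
g=lambda x,y:(395+x/5-.4,155+(y-300)/5-.4)
print(onz(b,*g(176,469),.148))
m=mask(b,(0,0,0),(180,255,22),(420,178,442,200));p,s,_=cen(m);print('handle',p,s,onz(b,*p,.148))
```

```text
std [4.10e-04 2.09e-03 1.00e-05]
t 8.65 at [ 0.564  -0.0823  0.2069] [-3.14e+00 -1.00e-03  3.02e+00] w 0.0849 F [ 0.08 -0.77 -0.4 ]
 shift [-1.000e-01 -1.695e+02 -2.900e+00] turn [-3.0000e-04 -1.9000e-03 -1.1236e+00]
[-0.14  0.13  0.17  1.62 -0.   -0.01]
[ 0.54044045 -0.25492198  0.148     ]
handle [430.11111111 188.52222222] [426 183  11  12  90] [ 0.54012941 -0.25566204  0.148     ]
```

apply_moves --deltas '[[[0, -40, 0], [0, 0, -0.14], 85], [[0, -85, 0], [0, 0, -0.28], 85], [[0, -130, 0], [0, 0, -0.42], 85], [[0, -169, 0], [0, 0, -0.56], 85], [[0, -169, 0], [0, 0, -0.7], 85], [[0, -169, 0], [0, 0, -0.84], 85], [[0, -169, 0], [0, 0, -0.98], 85], [[0, -169, 0], [0, 0, -1.12], 85]]'

```text
clock: 9.5
ee_pos: [0.5444, -0.2434, 0.207]
eef_rot: [3.14, 0.0, -2.143]
wrist_force: [-0.2, -0.2, -0.3]
width: 0.0849
gripper_force: 0.0
```

Run:
```python
from h import *
f=lambda x,y:(185+x/6-.42,205+y/6-.42)
c=cv2.imread('pics/s0.png')[:,:,::-1]
a=cap('scene')
A={**a,'image':c}
m=mask(A,(0,0,0),(180,255,25),(195,212,217,247));p,s,_=cen(m);print('scene handle',p,s,onz(a,*p,.148))
t=cap('top');print('tri',tri(a,p,t,(430.11,188.5)))
o=avg(3);delta((.5435,-.2535,.21),-2.14,base=o);print(o['qpos'].round(2))
```

```text
scene handle [207.03606557 231.38360656] [199 220  17  24 305] [ 0.5426492  -0.25339173  0.148     ]
tri (array([ 0.54079173, -0.25453896,  0.14674848]), np.float64(0.002975640740586201))
std [6.0e-05 1.8e-04 9.0e-05]
t 9.75 at [ 0.5443 -0.2439  0.2072] [ 3.141  0.    -2.152] w 0.0851 F [ 0.17 -0.28 -0.21]
 shift [ 8.5 -4.7 -2.8] turn [ 0.0006  0.0001 -0.0119]
[-0.42  0.19  0.25  1.63  0.   -1.41]
```

apply_moves --deltas '[[[10, -4, 0], [0, 0, -0.01], 85], [[10, -4, 0], [0, 0, -0.01], 85], [[10, -4, 20], [0, 0, -0.01], 85], [[10, -4, 40], [0, 0, -0.01], 85], [[10, -4, 60], [0, 0, -0.01], 85], [[10, -4, 72], [0, 0, -0.01], 85], [[10, -4, 78], [0, 0, -0.01], 85], [[10, -4, 78], [0, 0, -0.01], 85]]'

```text
clock: 10.55
ee_pos: [0.5415, -0.2555, 0.1291]
eef_rot: [3.141, -0.0, -2.139]
wrist_force: [-1.3, -0.2, -0.4]
width: 0.0851
gripper_force: 0.0
```

Run:
```python
from h import *
a=cap('scene')
o=avg(3);delta((.542,-.254,.129),-2.14,base=o);print(o['qpos'].round(2))
m=mask(a,(0,0,0),(180,255,25),(180,200,240,250))
A=a['image'][150:300,130:290];cv2.imwrite('pics/h1.png',np.clip(cv2.resize(A,None,fx=4,fy=4,interpolation=cv2.INTER_CUBIC)[:,:,::-1]*1.8,0,255).astype('uint8'))
```

```text
std [7.e-05 1.e-05 9.e-05]
t 10.75 at [ 0.5421 -0.2557  0.1306] [-3.14   0.    -2.139] w 0.085 F [-0.39  0.17  0.78]
 shift [-1.4  1.   1.6] turn [-0.0013  0.0002  0.001 ]
[-0.44  0.19  0.1   1.48  0.   -1.44]
```

apply_moves --deltas '[[[0, 1, 1], [0, 0, 0], 60], [[0, 1, 1], [0, 0, 0], 40], [[0, 1, 1], [0, 0, 0], 30], [[0, 1, 1], [0, 0, 0], 26], [[0, 1, 1], [0, 0, 0], 24], [[0, 1, 1], [0, 0, 0], 18], [[0, 1, 1], [0, 0, 0], 18], [[0, 1, 1], [0, 0, 0], 18]]' --force 50

```text
clock: 11.55
ee_pos: [0.5407, -0.2549, 0.1286]
eef_rot: [3.141, -0.0, -2.139]
wrist_force: [-2.2, 3.0, 2.6]
width: 0.0216
gripper_force: 49.9
```

apply_moves --deltas '[[[0, 0, 0], [0, 0, 0], 18], [[0, 0, -5], [0, 0, 0], 18], [[0, 0, -15], [0, 0, 0], 18], [[0, 0, -35], [0, 0, 0], 18], [[0, 0, -60], [0, 0, 0], 18], [[0, 0, -80], [0, 0, 0], 18], [[0, 0, -80], [0, 0, 0], 18], [[0, 0, -80], [0, 0, 0], 18]]'

```text
clock: 12.35
ee_pos: [0.5411, -0.2551, 0.2083]
eef_rot: [-3.141, 0.0, -2.139]
wrist_force: [1.1, 0.2, -5.9]
width: 0.0212
gripper_force: 49.4
```

Run:
```python
from h import *
o=avg(5);print(o['wrist_force'],o['wrist_torque'],o['gripper_force'],o['qpos'].round(2))
delta((.70,-.10,.25),-3.4,base=o)
delta((.5668,.0292,.235),-3.4,base=o)
```

```text
std [1.0e-04 5.0e-05 1.7e-04]
[ 0.01398606 -0.02896856 -5.28600961] [ 0.01882464  0.01938489 -0.00486801] 49.439159631729126 [-0.44  0.2   0.25  1.63  0.   -1.44]
t 12.6 at [ 0.5406 -0.2549  0.2072] [ 3.14  -0.    -2.139] w 0.0215 F [ 0.01 -0.03 -5.29]
 shift [-216.3  -51.   -43. ] turn [ 0.0014 -0.0014  1.2612]
t 12.6 at [ 0.5406 -0.2549  0.2072] [ 3.14  -0.    -2.139] w 0.0215 F [ 0.01 -0.03 -5.29]
 shift [-253.6  130.8  -27.6] turn [ 0.0014 -0.0014  1.2612]
```

apply_moves --deltas '[[[-20, 10, -25], [0, 0, 0.13], 18], [[-45, 23, -28], [0, 0, 0.27], 18], [[-75, 39, -28], [0, 0, 0.41], 18], [[-105, 54, -28], [0, 0, 0.55], 18], [[-135, 70, -28], [0, 0, 0.69], 18], [[-165, 85, -28], [0, 0, 0.83], 18], [[-195, 101, -28], [0, 0, 0.97], 18], [[-220, 114, -28], [0, 0, 1.1], 18]]'

```text
clock: 13.4
ee_pos: [0.5629, -0.0065, 0.2361]
eef_rot: [3.141, -0.001, 3.039]
wrist_force: [0.8, -0.4, -5.3]
width: 0.0219
gripper_force: 50.2
```

Run:
```python
from h import *
delta((.566,.0285,.235),-3.77,base=avg(2))
```

```text
std [2.0e-05 9.9e-04 1.0e-05]
t 13.5 at [ 0.5631 -0.0042  0.2359] [ 3.140e+00 -1.000e-03  3.037e+00] w 0.0218 F [ 1.74  0.71 -5.41]
 shift [ 0.5 32.8  1. ] turn [ 0.0013 -0.0013  0.524 ]
```

apply_moves --deltas '[[[0, 12, 0], [0, 0, 0.13], 18], [[0, 24, 0], [0, 0, 0.27], 18], [[0, 33, 0], [0, 0, 0.4], 18], [[0, 33, 0], [0, 0, 0.524], 18], [[0, 33, 0], [0, 0, 0.524], 18], [[0, 33, 0], [0, 0, 0.524], 18], [[0, 33, 0], [0, 0, 0.524], 18], [[0, 33, 0], [0, 0, 0.524], 18]]'

```text
clock: 14.3
ee_pos: [0.5663, 0.0243, 0.2365]
eef_rot: [-3.142, -0.0, 2.522]
wrist_force: [-0.1, 0.6, -4.5]
width: 0.0215
gripper_force: 50.7
```

```bash
cat >> h.py <<'E'
def dial(c,o,L=.1286,save=None):
    """rectify the dial plane: image axes = gauge y (right) and z (up), 4 px/mm, pivot at (240,100)"""
    r=R.from_euler('xyz',o['eef_rot']).as_matrix();G=np.c_[-r[:,0],r[:,1],-r[:,2]]
    foot=o['ee_pos']-L*G[:,2]
    pt=lambda y,z:foot+G@np.array([.007,y,z])
    yy,zz=np.meshgrid((np.arange(480)-240)/4000,.112-(np.arange(480)-100)/4000)
    M=np.array([[px(c,pt(y,z)) for y,z in zip(a,b)] for a,b in zip(yy[::8,::8],zz[::8,::8])]).astype('float32')
    M=cv2.resize(np.repeat(np.repeat(M,1,0),1,1),(480,480)) if 0 else np.array([[0]])
    # exact: homography from 4 corners (distortion negligible locally)
    q=np.float32([[0,0],[480,0],[480,480],[0,480]])
    p=np.float32([px(c,pt((u-240)/4000,.112-(v-100)/4000)) for u,v in q])
    W=cv2.warpPerspective(c['image'],cv2.getPerspectiveTransform(p,q),(480,480),flags=cv2.INTER_CUBIC)
    if save: cv2.imwrite(f'pics/{save}.png',W[:,:,::-1])
    h=cv2.cvtColor(W,cv2.COLOR_RGB2HSV)
    red=cv2.inRange(h,np.array((0,110,40)),np.array((9,255,255)))|cv2.inRange(h,np.array((171,110,40)),np.array((180,255,255)))
    br=cv2.inRange(h,np.array((14,90,50)),np.array((35,255,255)));br[180:]=0
    v=h[:,:,2];bk=((v<60)&(red==0)).astype('uint8')*255;bk[:130]=0;bk[480-40:]=0;bk[:,:90]=0;bk[:,390:]=0
    return W,red,br,bk
E
sed -i '/M=np.array(\[\[px/d;/M=cv2.resize/d;/yy,zz=/d' h.py
python3 - <<'E'
from h import *
o=avg(8);a=cap('scene');print(o['wrist_force'],o['qpos'].round(2));delta((.566,.0285,.235),-3.77,base=o)
W,red,br,bk=dial(a,o,save='d1')
cr=cen(red);cb=cen(br);ck=cen(bk);print('red',cr[:2],'brass',cb[:2],'black',ck[:2])
ang=lambda p,c:np.degrees(np.arctan2(p[0]-c[0],p[1]-c[1]))
print('red ang',ang(cr[0],cb[0]),ang(cr[0],(240,100)))
for r in range(150,441,30):
    x=np.nonzero(bk[r])[0]; 
    print(r,x.min() if len(x) else None,x.max() if len(x) else None,x.mean() if len(x) else None)
E
```

```text
std [1.e-05 8.e-05 2.e-05]
[ 0.41226174 -0.19625095 -4.90275916] [0.04 0.13 0.23 1.67 0.   0.66]
t 14.7 at [0.5663 0.0245 0.2366] [-3.142  0.     2.521] w 0.0216 F [ 0.41 -0.2  -4.9 ]
 shift [2.6 3.  1.6] turn [-0.      0.      0.0078]
red (array([313.1208411 , 422.90550972]), array([ 285,  378,   57,   93, 3757], dtype=int32)) brass (array([240.57535264, 130.26206385]), array([ 222,  107,   38,   50, 1347], dtype=int32)) black (array([239.87141987, 298.66983547]), array([ 206,  147,   68,  293, 8205], dtype=int32))
red ang 13.92279263242999 12.759246952464226
150 236 245 240.5
180 230 249 239.5
210 232 250 241.0
240 230 249 239.5
270 230 251 240.5
300 207 271 239.0
330 210 267 238.5
360 232 248 240.0
390 232 249 240.5
420 230 250 240.0
```

Rectified on the dial plane, the pointer hangs plumb at x=240. The red tab is 73 px (18.3 mm) to +y at a 78 mm radius, so the mark is at about 13.5°. Going down onto the stud, level.

apply_moves --deltas '[[[2, 3, 10], [0, 0, 0], 18], [[2, 3, 25], [0, 0, 0], 18], [[2, 3, 36], [0, 0, 0], 18], [[2, 3, 42], [0, 0, 0], 18], [[2, 3, 45], [0, 0, 0], 18], [[2, 3, 48], [0, 0, 0], 18], [[2, 3, 50], [0, 0, 0], 18], [[2, 3, 50], [0, 0, 0], 18]]' --force 60

```text
clock: 15.55
ee_pos: [0.5664, 0.0282, 0.1869]
eef_rot: [3.141, 0.0, 2.52]
wrist_force: [-1.7, -0.5, -2.2]
width: 0.0214
gripper_force: 59.9
```

Run:
```python
from h import *
o=avg(8);print(o['wrist_force'],o['wrist_torque'],o['gripper_force']);delta((.566,.0285,.184),2.521,base=o)
```

```text
std [2.0e-05 2.0e-05 1.3e-04]
[-1.75592611 -0.43761875 -1.50619766] [-0.08519708  0.66788979  0.01284611] 59.889097809791565
t 15.95 at [0.5665 0.0282 0.1869] [3.141 0.    2.52 ] w 0.0216 F [-1.76 -0.44 -1.51]
 shift [ 0.6 -0.   2.9] turn [ 0.0002  0.0003 -0.0006]
```

apply_moves --deltas '[[[0, 0, 1], [0, 0, 0], 18], [[0, 0, 2], [0, 0, 0], 18], [[0, 0, 3], [0, 0, 0], 18], [[0, 0, 3], [0, 0, 0], 18]]'

```text
clock: 16.35
ee_pos: [0.5665, 0.0282, 0.1835]
eef_rot: [3.142, 0.0, 2.52]
wrist_force: [-1.9, 0.6, 1.1]
width: 0.021
gripper_force: 60.1
```

Run:
```python
from h import *
o=avg(8);a=cap('scene');print(o['wrist_force'],o['wrist_torque'],o['gripper_force']);delta((.566,.0285,.184),2.521,base=o)
W,red,br,bk=dial(a,o,save='d2');print('red',cen(red)[:2],'brass',cen(br)[:2])
for r in range(180,441,60):
    x=np.nonzero(bk[r])[0];print(r,x.mean() if len(x) else None)
```

```text
std [1.e-05 1.e-05 4.e-05]
[-1.86039239 -0.13964279  0.08477121] [-0.07276786  0.69754077 -0.00585494] 60.08905291557312
t 16.75 at [0.5665 0.0282 0.1836] [3.141 0.    2.52 ] w 0.0213 F [-1.86 -0.14  0.08]
 shift [ 0.6 -0.1 -0.4] turn [ 0.0001  0.0001 -0.0006]
red (array([312.67252569, 424.26636019]), array([ 284,  378,   58,   95, 3698], dtype=int32)) brass (array([239.8226601 , 132.41238564]), array([ 221,  110,   38,   49, 1421], dtype=int32))
180 238.0
240 239.0
300 239.0
360 239.5
420 238.5
```

apply_moves --deltas '[[[0, 5.1, 0.1], [0.04, 0, 0], 18], [[0, 10.3, 0.4], [0.08, 0, 0], 18], [[0, 15.4, 0.8], [0.12, 0, 0], 18], [[0, 20.5, 1.5], [0.16, 0, 0], 18], [[0, 25.5, 2.3], [0.2, 0, 0], 18], [[0, 30.2, 3.2], [0.236, 0, 0], 18], [[0, 30.2, 3.2], [0.236, 0, 0], 18], [[0, 30.2, 3.2], [0.236, 0, 0], 18]]'

```text
clock: 17.6
ee_pos: [0.5849, 0.0532, 0.1803]
eef_rot: [-2.908, 0.001, 2.521]
wrist_force: [2.0, 1.9, 0.7]
width: 0.0211
gripper_force: 60.1
```

```bash
cat > m.py <<'E'
from h import *
import sys
o=avg(22);a=cap('scene');print(o['clock'],o['wrist_force'],o['wrist_torque'],o['gripper_force'],o['ee_pos'])
r=R.from_euler('xyz',o['eef_rot']).as_matrix();print('tool z',-r[:,2],'lean deg',np.degrees(np.arctan2(r[2,1],r[2,2])))
W,red,br,bk=dial(a,o,save=sys.argv[1]);print('red',cen(red)[:2],'brass',cen(br)[:2])
P=[]
for q in range(170,441,15):
    x=np.nonzero(bk[q])[0]
    if len(x): P.append((q,round(x.mean(),1),len(x)))
print(P)
cv2.imwrite('pics/v_%s.png'%sys.argv[1],np.hstack([W[:,:,::-1],cv2.resize(a['image'][170:250,300:380],(320,480),interpolation=cv2.INTER_CUBIC)[:,:,::-1]]))
E
python3 m.py d3
```

```text
std [1.6e-04 7.0e-05 1.7e-04]
18.7 [3.78240059 3.05503901 0.02058722] [ 1.10458859 -1.37674485  0.11071201] 60.15324890613556 [0.58431425 0.05281922 0.18065264]
tool z [0.13484327 0.18943498 0.97259019] lean deg -166.55422088110907
red (array([320.7902506 , 430.07312049]), array([ 291,  378,   58,   95, 2913], dtype=int32)) brass (array([249.38778409, 132.92329545]), array([ 230,  110,   39,   50, 1408], dtype=int32))
[(170, np.float64(257.0), 21), (185, np.float64(260.5), 20), (200, np.float64(264.0), 19), (215, np.float64(268.5), 18), (230, np.float64(273.0), 19), (245, np.float64(276.0), 21), (260, np.float64(280.0), 21), (275, np.float64(290.0), 39), (290, np.float64(288.0), 63), (305, np.float64(290.5), 68), (320, np.float64(291.5), 64), (335, np.float64(294.0), 49), (350, np.float64(300.5), 20), (365, np.float64(305.0), 19), (380, np.float64(308.0), 19), (395, np.float64(312.5), 16), (410, np.float64(316.5), 16), (425, np.float64(318.5), 12)]
```

apply_moves --deltas '[[[0, 0.5, 0], [0, 0, 0], 18], [[0, 1, 0], [0, 0, 0], 18], [[0, 1.5, 0], [0, 0, 0], 18], [[0, 1.5, 0], [0, 0, 0], 18]]'

```text
clock: 19.15
ee_pos: [0.5846, 0.0536, 0.1799]
eef_rot: [-2.905, -0.0, 2.52]
wrist_force: [1.8, 0.0, 0.6]
width: 0.0214
gripper_force: 60.2
```

```bash
cat >> m.py <<'E'
q=np.array([p[:2] for p in P if p[2]<24 and p[0]<420]);k=np.polyfit(q[:,0],q[:,1],1);print('pointer deg',np.degrees(np.arctan(k[0])),'x at red row',np.polyval(k,cen(br)[0][1]+291.9),'red expected',cen(br)[0][0]+72.8)
x,y,w,h=cv2.boundingRect(red);c,s,ang=cv2.minAreaRect(np.argwhere(red>0)[:,::-1].astype('float32'));print('red box centre',c,s,ang,'pointer there',np.polyval(k,c[1]))
E
python3 m.py d4
```

```text
std [5.e-05 9.e-05 2.e-05]
20.25 [ 0.59301227 -1.32018783  0.21464625] [-0.31094207 -0.32248833  0.12024687] 60.12130379676819 [0.58474158 0.05381738 0.17995827]
tool z [0.13646908 0.19044648 0.97216579] lean deg -166.4499929977735
red (array([319.05301524, 429.32604374]), array([ 290,  379,   57,   93, 3018], dtype=int32)) brass (array([250.03463203, 131.52741703]), array([ 231,  110,   38,   48, 1386], dtype=int32))
[(170, np.float64(259.0), 19), (185, np.float64(262.5), 20), (200, np.float64(266.5), 22), (215, np.float64(270.0), 21), (230, np.float64(272.5), 22), (245, np.float64(275.0), 19), (260, np.float64(280.5), 20), (275, np.float64(290.5), 42), (290, np.float64(291.0), 63), (305, np.float64(291.0), 69), (320, np.float64(292.0), 65), (335, np.float64(291.5), 46), (350, np.float64(303.0), 21), (365, np.float64(305.0), 19), (380, np.float64(308.0), 21), (395, np.float64(312.5), 16), (410, np.float64(316.0), 15), (425, np.float64(320.0), 13)]
pointer deg 13.385507275126752 x at red row 319.1135207051175 red expected 322.834632034632
red box centre (318.1175231933594, 426.57781982421875) (92.62894439697266, 45.7082405090332) 78.50343322753906 pointer there 319.8632104604084
```

View pics/v_d4.png

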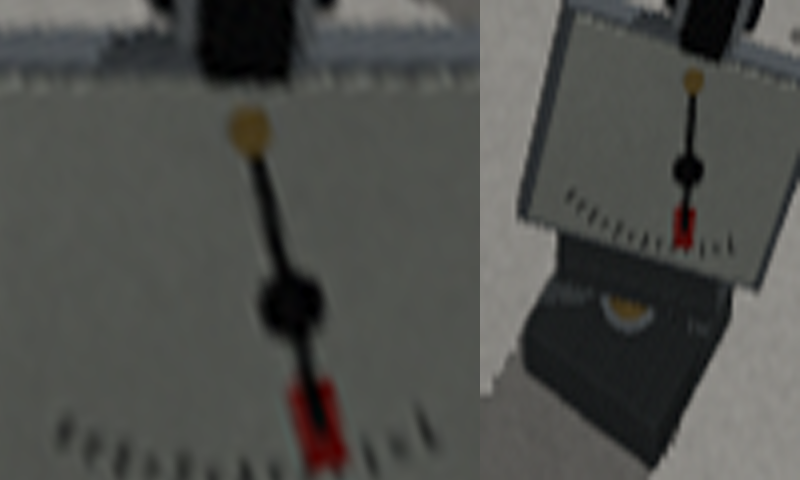

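The pointer runs down the middle of the red tab, at about (318,425). The foot stands on the stud (picture (628,310)), which is pressed about 6 mm, and the force is steady. Handing in.

```bash
python3 -c "
from plant import order;print(order.finish_job())"
```

```text
the job is handed in; nothing more can be done
None
```

The job is handed in at about 20 s of the 58 s allowed: the blue collar is home in its blue well, and the gauge is held steady on the bare stud, pressing it down about 6 mm, with its pointer on the red mark to within about half a degree.

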